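# Check a ground stone edge under the loupe

### The job

Turn the stone blank a quarter turn on the steel plate so that its straight end lies flat against the fence, and let go of it. Then pick up the loupe by its handle and hold it level over that straight end, the lens centred above the middle of the end and at the same height as the collar on the gauge post; finish there, still holding the loupe steady in the air. Do not shift the collar, and leave the jar, bowl and brush alone.

Things in the scene. Friction and masses are not known exactly. Their poses are not given: they have to be found in the camera images.
- stone_center (a point): centre of the stone blank, a loose tombstone-shaped slab of brown banded stone, 64 mm long (own x), 34 mm wide (own y), 22 mm high (own z, up), about 0.12 kg. One end (+x) is cut straight across, the other (-x) is a half round of 17 mm radius; the long sides are parallel and flat from 15 mm behind this point to the straight end. It lies flat on the plate, its length roughly along the fence, at the start
- stone_edge (a point): middle of the stone's straight end face, half-way up, 32 mm along the stone's +x from its centre; same axes as the stone
- fence_mid (a point): middle of the fence's working face, 12 mm above the plate's top face. The fence is a fixed aluminium bar, 170 mm long (along this point's y), 24 mm high, on a fixed dark steel plate 210 x 260 mm whose top face is 10 mm above the bench. The point's x is level and points into the fence (the stone belongs on the -x side), its z is up. The plate reaches 160 mm from the face to the -x side, so there is open room there
- focus_mark (a point): centre of the brass collar (28 mm diameter, 8 mm thick) that marks the focal height, on a thin upright steel post on the plate, 31 mm beyond the fence face (+x of the fence) and 115 mm to its +y side. The post's top is 145 mm above the bench. The collar stands at 75 to 120 mm above the bench, held by friction
- loupe_lens (a point): centre of the loupe's lens, half-way up. The loupe is a loose reading lens of about 0.1 kg lying flat on the bench: a round steel frame 65 mm in diameter and 20 mm high with a clear lens, and a straight dark wooden handle 16 mm wide and 20 mm high along its own -x, from 43 to 123 mm from the lens centre. Its z is up, square to the lens
- loupe_grip (a point): place to grip the loupe: on the middle line of the handle, half-way up (10 mm above the loupe's underside), 67 mm along the loupe's -x from the lens centre; same axes as the lens; the loupe balances near here
- jar: bystander: a closed jar 60 mm in diameter and 75 mm high, standing on the bench; origin at the middle of its underside
- bowl: bystander: an open white bowl 100 mm in diameter and 45 mm high, standing on the bench; origin at the middle of its underside
- brush: bystander: a brush lying on the bench; origin at the middle of its underside, its length along its own x
Mind the look-alikes: they are no part of the job. What is meant by the part that bears loupe_lens is not orange or purple, and is the smaller of those in its own colour.

How it is judged (in metres and radians):
On the way, in this order (a step that is already met when the one before it is completed fails the run):
1. the stone's straight end lies flat against the fence and the stone is let go, the loupe still on the bench (x of stone_edge in the frame of fence_mid between -0.0035 and 0.003 m and y of stone_edge in the frame of fence_mid between -0.065 and 0.065 m and angle between the x axis of stone_center and the x axis of fence_mid, either way round below 0.08 rad and angle between stone_center's own z axis and vertical below 0.08 rad and contact force between stone and the fingers below 0.1 N and height (world z) of loupe_lens below 0.03 m), for 0.2 s.
2. the loupe is picked up (height (world z) of loupe_lens above 0.045 m and contact force between loupe and the fingers above 0.5 N), for 0.2 s.
At the end, for the whole second after the job is handed in: Stone flat, let go, straight end within 3.5 mm of the fence, square within 0.08 rad, wholly on the fence. Loupe held in the fingers, touching nothing else: lens within 15 mm sideways of the end's middle, within 8 mm of the collar's height, level within 0.14 rad, still (under 0.03 m/s) (x of stone_edge in the frame of fence_mid between -0.0035 and 0.003 m and y of stone_edge in the frame of fence_mid between -0.065 and 0.065 m and angle between the x axis of stone_center and the x axis of fence_mid, either way round below 0.08 rad and angle between stone_center's own z axis and vertical below 0.08 rad and horizontal distance between loupe_lens and stone_edge below 0.015 m and z of loupe_lens in the frame of focus_mark between -0.008 and 0.008 m and angle between loupe_lens's own z axis and vertical below 0.14 rad and linear speed of loupe below 0.03 m/s and contact force between loupe and the fingers above 0.5 N and contact force between loupe and stone below 0.1 N and contact force between loupe and plate below 0.1 N and contact force between stone and the fingers below 0.1 N); the arm keeps its last pose, push and grip.
It fails at once if the collar on the gauge post is shifted by more than 4 mm (distance of focus_mark from where it was at the start of the episode above 0.004 m).
It fails at once if the jar is disturbed (more than 25 mm) (distance of jar from where it was at the start of the episode above 0.025 m).
It fails at once if the bowl is disturbed (more than 25 mm) (distance of bowl from where it was at the start of the episode above 0.025 m).
It fails at once if the brush is disturbed (more than 25 mm) (distance of brush from where it was at the start of the episode above 0.025 m).
It also fails if it takes over 61 s, if anything falls off the work surface, if the arm or the gripper's body presses on something with over 40 N, if the wrist force passes 120 N, or if a joint passes its speed limit or range.

### The arm

A 6-joint arm with a two-finger parallel gripper is mounted at the origin on the work surface. World frame = base frame: x ahead of the robot, y to its left, z up, the work surface at z = 0. Lengths are in mm, angles in rad, forces in N, time in s.
With the tool pointing down it reaches from about 275 to 750 mm from the base axis. Payload 10.2 kg.
Tool frame: the origin (TCP) lies at the very end of the fingers, on their centre line; the grasp point (between the pads) lies 19 mm behind it; z points along the fingers, y is the line along which they close (so a half turn about z gives the same grasp; the last joint's range is limited). The gripper opens to 85 mm and grips with 20 to 120 N. Pads are 22 mm wide; open, the fingers measure 114 mm over their backs; the gripper's body (76 mm by 85 mm) begins 54 mm behind the grasp point. The pads swing forward as they close: fully open they stand 13 mm farther back than shut.
Start: joints at [0.998, 0.313, 1.498, -0, 1.331, -0.223], TCP at [179.936, 493.208, 231.294] pointing down, gripper open.
Joint ranges: [-2.94, 2.94], [-0.97, 2.17], [0.19, 2.56], [-1.23, 4.37], [0.02, 3.11], [-2.88, 2.88]. Speed limits (rad/s): [2.39, 2.39, 3.01, 3.14, 3.14, 3.14].

### API

Orientations are given as a unit quaternion [w, x, y, z].
In Python, from rig import monitor, eyes, job gives the robot as it stands. The module is installed in compiled form; this text tells all that it offers.
- The arm moves only by the tool send_rows, never from a script. Its argument "targets" is one flat list of numbers, 7 for each row, row after row: the turn, a rotation vector about the tool's x, y, z in degrees, then the shift along the tool's x, y, z in units of 60 mm (1.0 is 60 mm), then the opening, from -1 (shut) to 1 (fully open), so that 0 is half open. A call has 1 to 5 rows; each row shifts and turns the commanded pose from where the row before left it, along the tool's axes as they then stand; what a row does not reach is not made up. A row lasts 1/8 s, in which the tool goes at most 62.5 mm and 10.7 degrees, less where a joint would pass 70% of its speed; a pose out of reach is approached as far as the arm can. A call is refused whole if a number of a shift passes 1 or a number of a turn 10.7, either way. A call with a gripper value outside its range is refused whole. The fingers move at their own pace and stop on an object; "newtons" is the grip in N (left out, the last holds). Time passes only in rows, so rows that do not move let the fingers close. It gives the time, the measured TCP pose, the force, the opening and the grip force at its end, in the units of the state.
- monitor.sense(): the state, without advancing time (a new reading comes with each control period).
- eyes.capture(name): name is "scene" or "side" or "wrist"; returns a dict with "img" (400x640x3 uint8, red, green, blue), "K" (3x3 intrinsics, pixels), "R" (3x3) and "t" (3): a world point X has camera coordinates R X + t. Camera axes: x right, y down, z forward; pixel columns grow to the right and rows downward; lengths in mm; the calibration is good to about 2 mm. A picture is of the moment at which its call begins. There is no depth.
- job.finish_job(): hands the job in; it is judged then, once.
The state is a dict: "time_s": time; "joints": joint angles; "dq": joint speeds; "tau": joint torques, N m; "eef_pos": TCP position; "ee_rot": TCP orientation; "force": force on the tool from outside, world axes, zero at the start; "wrist_torque": the same for the moment, N m; "grip_width": opening from 0.0 (shut) to 1.0 (fully open); "grip_force": force on a finger pad.
Only numpy, scipy, OpenCV 4.12 (cv2) and the standard library are available. Lean on these libraries where they do the work, as an engineer would, in place of code of your own. Each camera call takes 0.05 s, during which the arm holds its last target. There are 200 camera calls.

## Working session

There is one attempt and no reset: what is moved stays moved. The work goes in short steps, Python scripts to look and compute and a tool call to move; the robot and the scene stay as the last step left them, time stands still between calls to the robot, and variables do not carry over. Pictures are saved under pics/ and viewed, at most 10 in all, crops included, and the job is handed in when it is done.

Besides the shell and the picture viewer there is one more tool, called as name(argument=value, ...) on one line, values as JSON. send_rows: Moves the arm, as the interface text tells. Its arguments: {"type":"object","properties":{"targets":{"type":"array","items":{"type":"number"}},"newtons":{"type":"number"}},"required":["targets"]}

```bash
mkdir -p pics; cat > h.py <<'E'
import numpy as np, cv2, pickle
from rig import monitor, eyes, job
def snap(n,f):
    c=eyes.capture(n); pickle.dump(c,open(f'pics/{f}.pkl','wb')); cv2.imwrite(f'pics/{f}.png',c['img'][:,:,::-1]); return c
def load(f): return pickle.load(open(f'pics/{f}.pkl','rb'))
def ray(c,u,v):
    d=c['R'].T@np.linalg.solve(c['K'],[u,v,1]); return -c['R'].T@c['t'],d
def atz(c,u,v,z):
    o,d=ray(c,u,v); return o+d*(z-o[2])/d[2]
def proj(c,X):
    p=c['K']@(c['R']@np.array(X,float)+c['t']); return p[:2]/p[2]
def crop(f,x0,y0,x1,y1,s,out):
    c=load(f)['img'][y0:y1,x0:x1,::-1]; cv2.imwrite(f'pics/{out}.png',cv2.resize(c,None,fx=s,fy=s,interpolation=cv2.INTER_CUBIC))
E
python3 - <<'E'
from h import *
for n in ("scene","side","wrist"):
    c=snap(n,n+"0"); print(n,(-c['R'].T@c['t']).round(), c['R'][2].round(2))
a=load("scene0")['img'];b=load("side0")['img']
s=monitor.sense();print({k:np.round(v,3) for k,v in s.items()})
E
```

```text
scene [1636. -378. 1093.] [-0.72  0.19 -0.66]
side [ -330. -1266.  1077.] [ 0.51  0.65 -0.57]
wrist [106. 520. 372.] [ 0.29 -0.11 -0.95]
{'time_s': np.float64(0.15), 'joints': array([ 0.998,  0.313,  1.498,  0.   ,  1.331, -0.223]), 'dq': array([-0.   , -0.001, -0.003,  0.   , -0.002, -0.001]), 'tau': array([ 2.0000e-03, -4.1237e+01, -2.5979e+01, -0.0000e+00,  3.0000e-03,
       -0.0000e+00]), 'eef_pos': array([179.828, 493.03 , 230.867]), 'ee_rot': array([-0.   ,  0.174,  0.985, -0.   ]), 'force': array([ 0.631, -1.213,  0.35 ]), 'wrist_torque': array([ 0.073, -0.039, -0.002]), 'grip_force': np.float64(0.0), 'grip_width': np.float64(1.001)}
```

View pics/scene0.png

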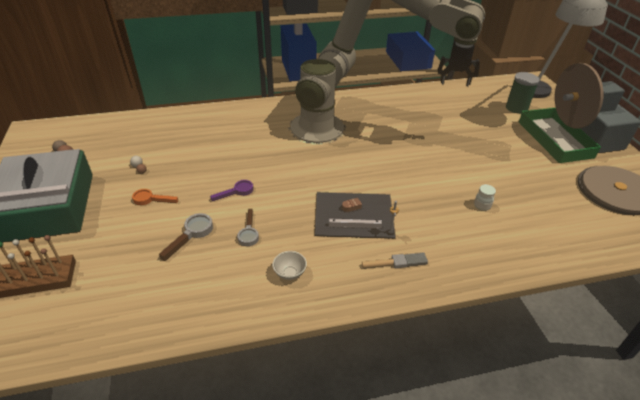

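View pics/side0.png

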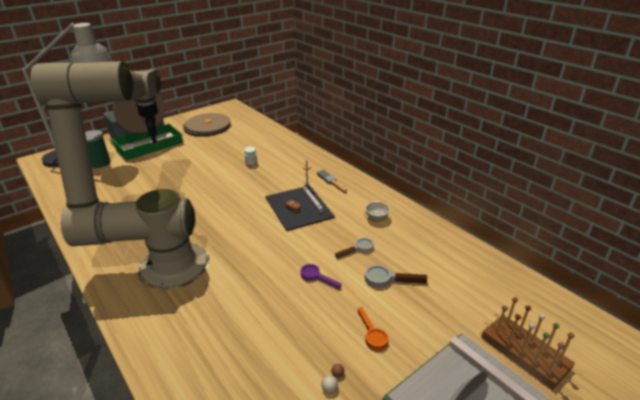

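The scene view shows four loupes: orange (143,197), purple (244,187), a big steel/brown one (198,226) and a small steel/brown one (247,237). The small steel one fits, because it isn't orange or purple and is the smaller of its colour. The plate is at (355,215), stone (351,204), fence (355,222) and post (395,208). I'll confirm in one crop.

```bash
python3 - <<'E'
from h import *
crop("scene0",150,170,440,290,2.7,"crop1")
c=load("scene0")
for n,u,v,z in [("small lens",247,237,10),("small hend",250,211,10),("big lens",199,225,10),("big hend",163,254,10),("stone",351,204,32),("fenceL",331,222,34),("fenceR",382,223,34),("post",393,213,85),("plate c",316,194,10),("c2",393,195,10),("c3",394,236,10),("c4",315,235,10),("jar",485,208,0),("bowl",289,275,0),("brush",395,262,0)]:
    print(n,atz(c,u,v,z).round())
E
```

```text
small lens [ 589. -355.   10.]
small hend [ 471. -332.   10.]
big lens [ 503. -500.   10.]
big hend [ 608. -611.   10.]
stone [528.   3.  32.]
fenceL [601. -84.  34.]
fenceR [639.  76.  34.]
post [651. 103.  85.]
plate c [430. -96.  10.]
c2 [490. 169.  10.]
c3 [680. 105.  10.]
c4 [ 624. -142.   10.]
jar [609. 467.   0.]
bowl [ 759. -250.    0.]
brush [776.  76.   0.]
```

View pics/crop1.png

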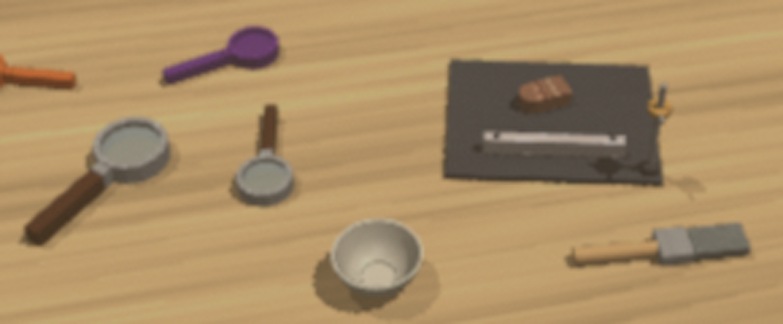

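The crop shows the small steel loupe with its lens at crop (265,178) and handle end at (269,110), about 120 mm apart as it should be. The other steel one is clearly larger. Next I turn the tool and hover over the plate.

send_rows(targets=[0,0,10.4,0,0,0,1,0,0,10.4,0,0,0,1,0,0,10.4,0,0,0,1,0,0,10.4,0,0,0,1,0,0,10.4,0,0,0,1])

```text
time_s: 0.78
eef_pos: [179.9, 493.1, 231.1]
ee_rot: [0.0, 0.59, 0.807, -0.0]
force: [-0.1, -0.7, -0.1]
grip_width: 1.001
grip_force: 0.0
```

send_rows(targets=[0,0,10.4,0,0,0,1,0,0,10.4,0,0,0,1,0,0,10.4,0,0,0,1,0,0,0,-0.66,0.75,0,1,0,0,0,-0.66,0.75,0,1])

```text
time_s: 1.4
eef_pos: [249.8, 394.3, 231.0]
ee_rot: [0.0, 0.783, 0.621, -0.0]
force: [1.1, 1.3, 0.1]
grip_width: 1.001
grip_force: 0.0
```

send_rows(targets=[0,0,0,-0.66,0.75,0,1,0,0,0,-0.66,0.75,0,1,0,0,0,-0.66,0.75,0,1,0,0,0,-0.66,0.75,0,1,0,0,0,-0.66,0.75,0,1])

```text
time_s: 2.02
eef_pos: [423.9, 149.4, 231.3]
ee_rot: [-0.0, 0.784, 0.621, 0.0]
force: [0.0, 1.1, -0.6]
grip_width: 0.998
grip_force: 0.0
```

send_rows(targets=[0,0,0,-0.66,0.75,0.2,1,0,0,0,-0.66,0.75,0.2,1,0,0,0,-0.66,0.75,0,1,0,0,0,0,0,0,1,0,0,0,0,0,0,1])

```text
time_s: 2.65
eef_pos: [526.8, 5.1, 207.0]
ee_rot: [-0.0, 0.784, 0.621, -0.0]
force: [-0.6, 0.6, -0.2]
grip_width: 1.004
grip_force: 0.0
```

```bash
python3 - <<'E'
from h import *
c=snap("wrist","w1"); print(c['K'].round(),(-c['R'].T@c['t']).round(), c['R'].round(2).tolist())
s=monitor.sense();print(s['eef_pos'],s['ee_rot'],s['joints'])
E
```

```text
[[349.   0. 327.]
 [  0. 349. 201.]
 [  0.   0.   1.]] [545.  82. 348.] [[0.97, -0.23, 0.0], [-0.22, -0.93, 0.31], [-0.07, -0.3, -0.95]]
[526.70443238   5.51884891 207.22774621] [-2.90505300e-04  7.83655134e-01  6.21196047e-01 -1.32376427e-04] [-2.12233442e-01  3.36594693e-01  1.52963253e+00  1.72014936e-04
  1.27598235e+00  1.79767256e-02]
```

View pics/w1.png

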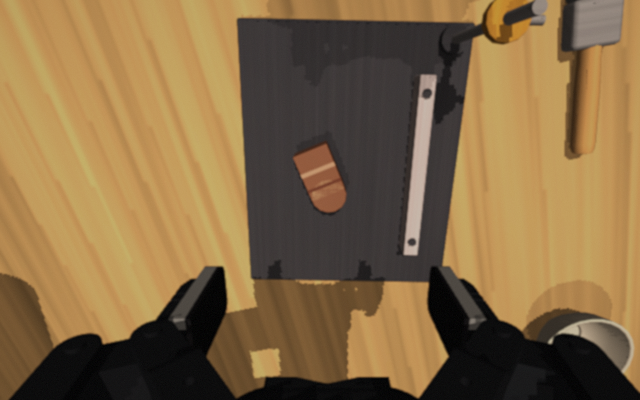

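The wrist view shows the stone at about (321,178) with its straight end up-left, fence (420,165), collar (505,20), and the round end down. I'll enlarge it for pixel readings.

```bash
python3 - <<'E'
from h import *
crop("w1",270,55,470,265,2.8,"crop2")
c=load("w1"); g=cv2.cvtColor(c['img'],cv2.COLOR_RGB2HSV)
im=c['img'].astype(int)
m=((im[:,:,0]-im[:,:,2]>35)&(np.arange(400)[:,None]>120)&(np.arange(400)[:,None]<230)&(np.arange(640)>270)&(np.arange(640)<370)).astype(np.uint8)
ct=max(cv2.findContours(m,0,2)[0],key=cv2.contourArea);print(cv2.approxPolyDP(ct,3,True)[:,0].tolist())
E
```

```text
[[324, 142], [297, 153], [293, 159], [313, 204], [331, 212], [342, 206], [346, 192]]
```

View pics/crop2.png

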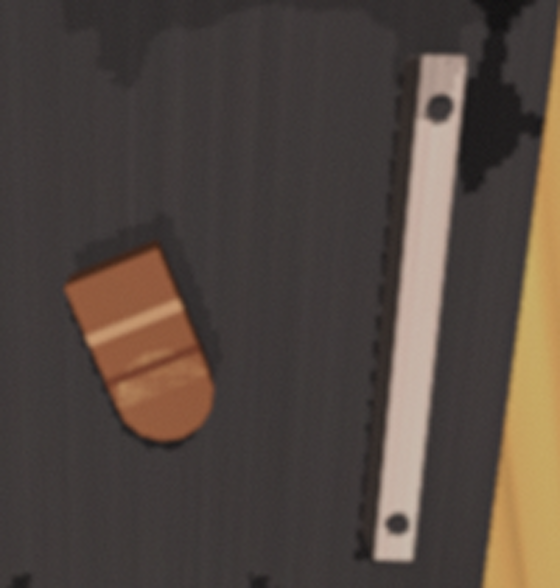

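```bash
python3 - <<'E'
from h import *
c=load("w1")
P=lambda u,v,z:atz(c,270+u/2.8,55+v/2.8,z)
A=P(65,288,32);B=P(158,246,32);L=P(118,402,32);R=P(213,372,32);E=P(168,442,32)
F1=P(420,55,34);F2=P(374,560,34)
G1=P(403,62,10);G2=P(362,555,10)
print("end",A,B,np.hypot(*(A-B)[:2]),"len",np.hypot(*((A+B)/2-E)[:2]))
ang=lambda d:np.degrees(np.arctan2(d[1],d[0]))
print("stone x angs",ang(A-L),ang(B-R),ang(B-A)+90, ang((A+B)/2-E))
print("fence",F1,F2,np.hypot(*(F1-F2)[:2]),ang(F1-F2)-90,"mid",(F1+F2)/2,"low",ang(G1-G2)-90,(G1+G2)/2)
print("ctr",(((A+B)/2+E)/2).round(1))
o=np.array
mid=(F1+F2)/2; y=(F1-F2);y/=np.linalg.norm(y); x=o([y[1],-y[0],0])
f=mid+31*x+115*y
for z in (75,85,95,105,115,120): print(z,proj(c,[f[0],f[1],z]).round(1))
E
```

```text
end [501.33904535  30.07717738  32.        ] [534.03144491  36.44661043  32.        ] 33.3070963288107 len 63.063668253523154
stone x angs 100.07774511413227 100.41196041395177 101.02477937751893 93.9350379500107
fence [624.31804301  74.64337519  34.        ] [583.33057495 -89.04844552  34.        ] 168.74532499169413 -14.057494151042008 mid [603.82430898  -7.20253516  34.        ] low -13.870920380788988 [603.40085977 -12.88234951  10.        ]
ctr [519.8   1.8  32. ]
75 [482.7  27.2]
85 [488.9  24.7]
95 [495.7  22.1]
105 [503.   19.2]
115 [511.  16.]
120 [515.3  14.3]
```

send_rows(targets=[0,0,-10.5,0,0,0,0.4,0,0,-10.5,0,0,0,0.4,0,0,-2.6,0,0,0,0.4,0,0,0,0.05,-0.065,0.75,0.4,0,0,0,0,0,0.75,0.4])

```text
time_s: 3.32
eef_pos: [522.4, 8.4, 116.9]
ee_rot: [0.001, 0.64, 0.769, 0.0]
force: [0.5, 0.2, -0.4]
grip_width: 0.702
grip_force: 0.0
```

send_rows(targets=[0,0,0,0,0,0.75,0.4,0,0,0,0,0,0.5,0.4,0,0,0,0,0,0.3,0.4,0,0,0,0,0,0,0.4])

```text
time_s: 3.82
eef_pos: [521.9, 8.1, 23.8]
ee_rot: [-0.001, 0.64, 0.769, -0.0]
force: [0.3, 0.3, 0.1]
grip_width: 0.696
grip_force: 0.0
```

```bash
python3 - <<'E'
from h import *
c=snap("wrist","w2")
s=monitor.sense();print(s['eef_pos'],s['ee_rot'],s['force'],s['grip_width'])
cv2.imwrite("pics/w2c.png",cv2.resize(c['img'][100:400,170:480,::-1],None,fx=1.8,fy=1.8))
E
```

```text
[522.64144772   7.80403374  24.72384996] [-8.86243484e-05  6.39885798e-01  7.68470011e-01 -1.04855222e-05] [ 0.51754187  0.19700339 -0.18763039] 0.701674561839275
```

View pics/w2c.png

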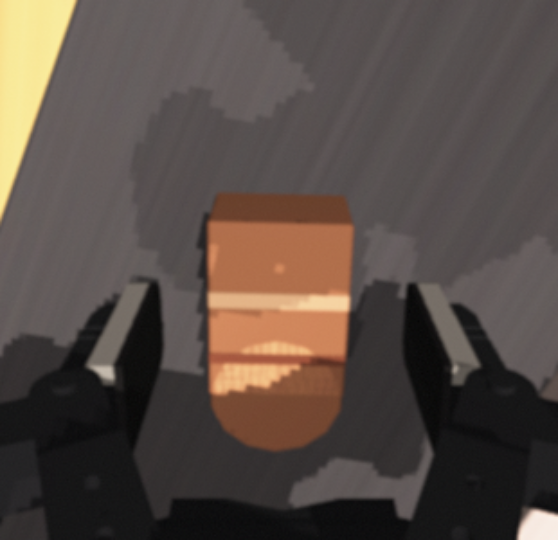

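The crop shows the stone centred between the pads (stone 210–350, pads 160 and 405) and square to them. I go down and grip.

send_rows(targets=[0,0,0,0,0,0.22,0.4,0,0,0,0,0,0,-0.5,0,0,0,0,0,0,-0.5,0,0,0,0,0,0,-0.5,0,0,0,0,0,0,-0.5], newtons=40)

```text
time_s: 4.5
eef_pos: [523.0, 6.9, 11.3]
ee_rot: [0.0, 0.64, 0.768, 0.0]
force: [-0.6, -0.2, 0.8]
grip_width: 0.382
grip_force: 41.1
```

send_rows(targets=[0,0,0,0,0,0,-0.5,0,0,0,0,0,-0.06,-0.5,0,0,0,0,0,0,-0.5])

```text
time_s: 4.88
eef_pos: [523.0, 6.9, 14.9]
ee_rot: [0.0, 0.64, 0.768, 0.0]
force: [-0.0, 0.3, -0.7]
grip_width: 0.391
grip_force: 41.0
```

send_rows(targets=[0,0,10.4,0,0,0,-0.5,0,0,10.4,0,0,0,-0.5,0,0,10.4,0,0,0,-0.5,0,0,10.4,0,0,0,-0.5,0,0,10.4,0,0,0,-0.5])

```text
time_s: 5.5
eef_pos: [522.8, 6.9, 14.6]
ee_rot: [-0.0, 0.913, 0.407, -0.0]
force: [-0.1, -0.0, -0.1]
grip_width: 0.387
grip_force: 40.9
```

send_rows(targets=[0,0,10.4,0,0,0,-0.5,0,0,10.4,0,0,0,-0.5,0,0,10.4,0,0,0,-0.5,0,0,10.4,0,0,0,-0.5,0,0,10.4,0,0,0,-0.5])

```text
time_s: 6.12
eef_pos: [522.8, 6.9, 14.6]
ee_rot: [-0.0, 0.999, -0.035, -0.0]
force: [-0.3, -1.0, -0.4]
grip_width: 0.39
grip_force: 40.9
```

send_rows(targets=[0,0,10.4,0,0,0,-0.5,0,0,0,0,0,0,-0.5,0,0,0,0,0,0,-0.5])

```text
time_s: 6.5
eef_pos: [522.9, 6.9, 14.7]
ee_rot: [0.0, 0.993, -0.121, -0.0]
force: [-0.6, -0.2, -1.1]
grip_width: 0.389
grip_force: 40.9
```

```bash
python3 - <<'E'
from h import *
c=snap("wrist","w3")
s=monitor.sense();print(s['eef_pos'],s['ee_rot'],s['force'],s['joints'])
x=np.array([np.cos(np.radians(-14)),np.sin(np.radians(-14))])
print("gap est",(np.array([603.8,-7.2])-s['eef_pos'][:2])@x-26)
E
```

```text
[522.87898267   6.89570462  14.6840171 ] [-7.19090460e-06  9.92671717e-01 -1.20842303e-01 -5.85221676e-06] [-0.18235444  0.9971317  -1.35193786] [-2.11098031e-01  5.86059604e-01  1.72528129e+00  1.79812589e-05
  8.30264712e-01  1.60196288e+00]
gap est 55.92737686357343
```

View pics/w3.png

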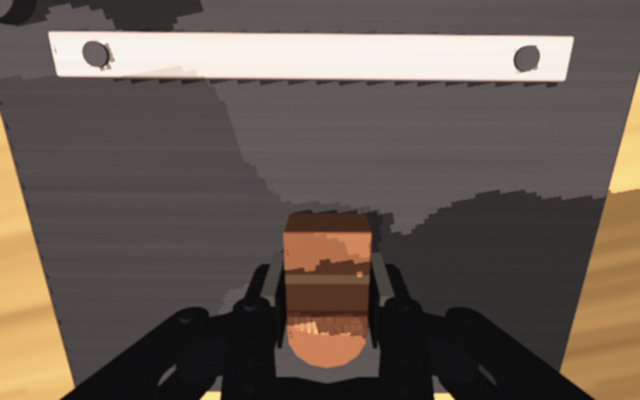

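Stone held square, straight end edge (284,233)–(371,232); fence near edge (57,77)–(567,81). I measure the gap and angle.

```bash
python3 - <<'E'
from h import *
c=load("w3")
A=atz(c,57,77,34);B=atz(c,567,81,34);S=atz(c,284,233,35.5);T=atz(c,371,232,35.5)
ang=lambda d:np.degrees(np.arctan2(d[1],d[0]))
print(A,B,np.linalg.norm(A-B),ang(A-B)-90);print(S,T,np.linalg.norm(S-T),ang(S-T)-90)
y=(A-B)/np.linalg.norm(A-B);x=np.array([y[1],-y[0],0]);m=(A+B)/2
e=(S+T)/2-m;print("mid",m,"stone in fence",e@x,e@y)
x=np.array([np.cos(np.radians(-14)),np.sin(np.radians(-14)),0])
print("gap along tool",-((S+T)/2-m)@x)
E
```

```text
[624.21204272  73.27660339  34.        ] [582.99787966 -89.22635787  34.        ] 167.64790381787103 -14.23134034861502
[553.68122385  15.8368073   35.5       ] [546.34638171 -15.69666313  35.5       ] 32.37529407885701 -13.094438898512479
mid [603.60496119  -7.97487724  34.        ] stone in fence -53.92425187500274 -5.376665216998435
gap along tool 53.945521359704294
```

send_rows(targets=[0,0,0.3,0.4,0,0,-0.5,0,0,0,0.4,0,0,-0.5,0,0,0,0,0,0.05,-0.5,0,0,0,0,0,0,-0.5])

```text
time_s: 7.05
eef_pos: [568.6, -4.6, 11.4]
ee_rot: [-0.0, 0.992, -0.124, -0.001]
force: [-0.5, 0.0, 0.0]
grip_width: 0.386
grip_force: 41.0
```

send_rows(targets=[0,0,0,0.04,0,0,-0.5,0,0,0,0.03,0,0,-0.5,0,0,0,0,0,0,-0.5])

```text
time_s: 7.42
eef_pos: [573.4, -5.9, 11.7]
ee_rot: [0.0, 0.992, -0.125, -0.0]
force: [0.2, -0.3, -0.5]
grip_width: 0.391
grip_force: 41.0
```

send_rows(targets=[0,0,0,0.025,0,0,-0.5,0,0,0,0,0,0,-0.5])

```text
time_s: 7.68
eef_pos: [575.0, -6.3, 11.7]
ee_rot: [-0.0, 0.992, -0.125, 0.0]
force: [-0.4, 0.0, -1.0]
grip_width: 0.386
grip_force: 41.0
```

send_rows(targets=[0,0,0,0.02,0,0,-0.5,0,0,0,0,0,0,-0.5])

```text
time_s: 7.92
eef_pos: [575.8, -6.5, 11.6]
ee_rot: [-0.0, 0.992, -0.125, -0.0]
force: [-1.9, -0.1, -0.9]
grip_width: 0.392
grip_force: 41.0
```

send_rows(targets=[0,0,0,0.02,0,0,-0.5,0,0,0,0,0,0,-0.5])

```text
time_s: 8.18
eef_pos: [575.8, -6.5, 11.3]
ee_rot: [-0.0, 0.992, -0.125, -0.002]
force: [-7.6, 2.0, 2.6]
grip_width: 0.388
grip_force: 41.5
```

send_rows(targets=[0,0,0,0.015,0,0,-0.5,0,0,0,0,0,0,-0.5])

```text
time_s: 8.43
eef_pos: [575.8, -6.5, 11.3]
ee_rot: [-0.0, 0.992, -0.125, -0.003]
force: [-12.4, 1.7, 5.5]
grip_width: 0.387
grip_force: 42.0
```

send_rows(targets=[0,0,0,0,0,0,0.1,0,0,0,0,0,0,0.1,0,0,0,0,0,0,0.1,0,0,0,0,0,0,0.1])

```text
time_s: 8.93
eef_pos: [578.3, -7.1, 11.7]
ee_rot: [0.0, 0.992, -0.125, 0.0]
force: [0.1, 0.1, -0.4]
grip_width: 0.554
grip_force: 0.0
```

```bash
python3 - <<'E'
from h import *
c=snap("wrist","w4")
s=monitor.sense();print(s['eef_pos'],s['ee_rot'],s['force'],s['grip_force'])
cv2.imwrite("pics/w4c.png",cv2.resize(c['img'][20:400,150:500,::-1],None,fx=1.55,fy=1.55))
E
```

```text
[578.22380785  -7.13236717  11.69471617] [ 2.39695830e-05  9.92178773e-01 -1.24824979e-01  7.94199239e-05] [-0.21524127 -0.53470892  0.46483267] 0.0
```

View pics/w4c.png

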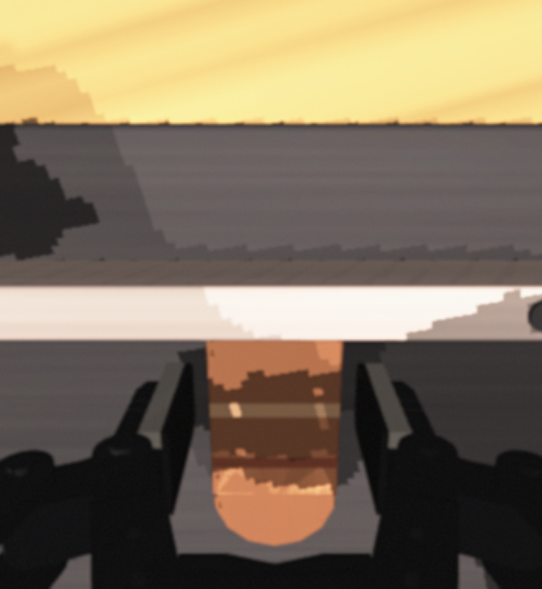

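The crop shows the stone's end flush against the fence face across its full width (205–343 at row 340), with the pads clear on both sides. I lift away and look at the collar.

send_rows(targets=[0,0,0,0,0,-0.4,0.1,0,0,0,0,0,-0.7,0.1,0,0,0,0,0,-0.7,0.1,0,0,0,0,0,0,0.1])

```text
time_s: 9.48
eef_pos: [579.7, -7.4, 122.9]
ee_rot: [0.0, 0.992, -0.125, 0.003]
force: [-0.2, -0.3, -0.5]
grip_width: 0.551
grip_force: 0.0
```

```bash
python3 - <<'E'
from h import *
def blob(c,f,box=None):
    h=cv2.cvtColor(c['img'],cv2.COLOR_RGB2HSV)
    m=((h[:,:,0]>12)&(h[:,:,0]<26)&(h[:,:,1]>150)&(h[:,:,2]>60)).astype(np.uint8)
    if box: k=np.zeros_like(m);k[box[1]:box[3],box[0]:box[2]]=1;m*=k
    n,l,st,ce=cv2.connectedComponentsWithStats(m)
    for i in range(1,n):
        if st[i][4]>=6: print(f,st[i],ce[i].round(1))
c=snap("wrist","w5");blob(c,"w5");blob(load("w1"),"w1",(440,0,560,60))
blob(load("scene0"),"sc",(380,195,410,225));blob(load("side0"),"si",(290,150,325,200))
y=np.array([np.sin(np.radians(14.1)),np.cos(np.radians(14.1))]);x=np.array([y[1],-y[0]])
f=np.array([603.7,-7.6])+31*x+115*y;print(f)
for n in("w5","w1","scene0","side0"):
    print(n,[proj(load(n),[*f,z]).round(1).tolist() for z in (75,90,105,120)])
crop("w5",0,0,640,400,1,"tmp")
print(monitor.sense()['eef_pos'])
E
```

```text
w5 [  22  116   74   62 2966] [ 62.1 145. ]
w1 [ 482    0   49   44 1355] [504.3  21.4]
si [304 166   5   4  17] [305.8 167.8]
[661.78175883  96.38321639]
w5 [[102.4, 138.1], [83.9, 142.0], [62.1, 146.5], [35.9, 152.0]]
w1 [[482.7, 27.8], [492.2, 24.1], [503.0, 19.9], [515.3, 15.2]]
scene0 [[391.9, 217.9], [392.5, 214.5], [393.1, 210.9], [393.7, 207.4]]
side0 [[306.3, 174.3], [306.2, 171.3], [306.1, 168.3], [306.0, 165.3]]
[578.60596984  -7.17360771 120.70522301]
```

View pics/w5.png

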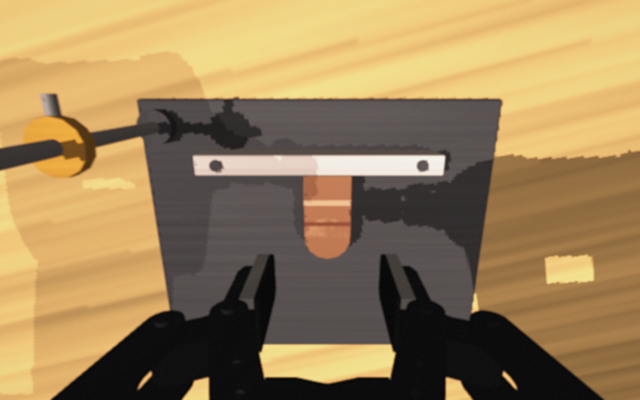

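The view shows the collar at (62,145) on the post, and the stone (328,217) flush on the fence. Four views agree on a collar height of about 105–107 mm. I move over to the loupe.

send_rows(targets=[0,0,0,0.08,0.94,-0.08,0.1,0,0,0,0.08,0.94,-0.08,0.1,0,0,0,0.08,0.94,-0.08,0.1,0,0,0,0.08,0.94,-0.08,0.1,0,0,0,0.08,0.94,-0.08,0.1])

```text
time_s: 10.15
eef_pos: [530.6, -287.7, 142.3]
ee_rot: [-0.001, 0.992, -0.125, -0.001]
force: [0.5, -0.4, 0.1]
grip_width: 0.55
grip_force: 0.0
```

send_rows(targets=[0,0,0,0.08,0.94,-0.08,0.1,0,0,0,0,0,0,0.1,0,0,0,0,0,0,0.1,0,0,0,0,0,0,0.1])

```text
time_s: 10.65
eef_pos: [522.5, -340.7, 147.9]
ee_rot: [-0.0, 0.992, -0.124, -0.0]
force: [-0.3, 0.1, -0.6]
grip_width: 0.552
grip_force: 0.0
```

```bash
python3 - <<'E'
from h import *
c=snap("wrist","w6")
s=monitor.sense();print(s['eef_pos'],s['ee_rot'])
E
```

```text
[ 522.55268924 -340.78838713  148.18003719] [-2.67635241e-04  9.92276759e-01 -1.24043038e-01 -2.94454687e-04]
```

View pics/w6.png

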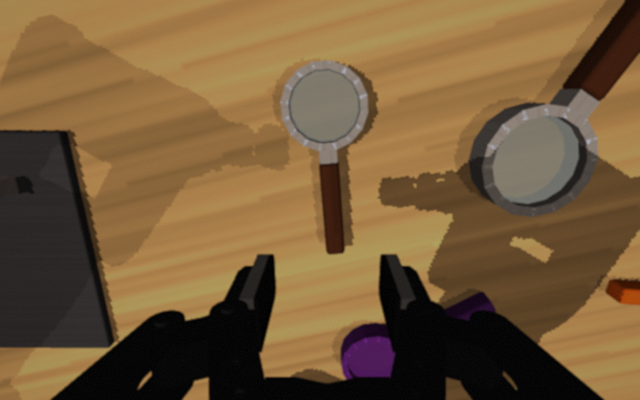

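The view shows the small loupe with its lens centre near (324,104) and handle from (330,163) to (335,252). The large one is at (533,160), and the purple one lies below the gripper at (370,352). That was my tenth view, so from here I measure only.

```bash
python3 - <<'E'
from h import *
c=load("w6"); im=c['img'].astype(int)
# handle: dark brown pixels by row
for v in (170,185,200,215,230,245):
    r=im[v,300:370]; k=np.where(r.sum(1)<150)[0]+300; print(v,k.min() if len(k) else 0,k.max() if len(k) else 0,len(k))
ang=lambda d:np.degrees(np.arctan2(d[1],d[0]))
a=atz(c,330,163,20);b=atz(c,335.5,252,20);print("handle",a,b,np.linalg.norm(a-b),ang(a-b))
for u,v in((281,105),(369,105),(324.5,60),(324.5,148),(324.5,103)):print(atz(c,u,v,20))
L=atz(c,324.5,103,20); u=(a-b)/np.linalg.norm(a-b)
print("grip from lens",L-67*u,"from end",b+56*u)
print("purple",[atz(c,*p,20).round().tolist() for p in((342,350),(370,325),(490,300))])
E
```

```text
170 320 338 19
185 321 340 20
200 323 341 19
215 324 342 19
230 325 343 19
245 327 343 17
handle [ 544.7280123  -348.66871631   20.        ] [ 469.17300093 -334.5632508    20.        ] 76.86041829139724 -10.574888896366554
[ 596.09376808 -324.00384617   20.        ]
[ 580.04014915 -387.37427344   20.        ]
[ 618.25897762 -363.02473455   20.        ]
[ 557.15809103 -347.40945035   20.        ]
[ 589.54417181 -355.68621822   20.        ]
grip from lens [ 523.68210816 -343.39034201   20.        ] from end [ 524.22188995 -344.84040107   20.        ]
purple [[369.0, -316.0, 20.0], [390.0, -348.0, 20.0], [390.0, -457.0, 20.0]]
```

send_rows(targets=[0,0,-3.6,0,0,0,0.1,0,0,0,0.017,0.046,0.7,0.1,0,0,0,0,0,0.7,0.1,0,0,0,0,0,0.7,0.1,0,0,0,0,0,0.2,0.1])

```text
time_s: 11.32
eef_pos: [522.1, -343.3, 8.2]
ee_rot: [-0.001, 0.996, -0.093, -0.002]
force: [-0.0, -0.3, -0.6]
grip_width: 0.545
grip_force: 0.0
```

send_rows(targets=[0,0,0,0,0,0,0.1,0,0,0,0,0,0.085,0.1,0,0,0,0,0,0,0.1])

```text
time_s: 11.7
eef_pos: [523.0, -345.2, 6.2]
ee_rot: [0.0, 0.996, -0.094, 0.0]
force: [0.4, -0.0, -0.2]
grip_width: 0.548
grip_force: 0.0
```

send_rows(targets=[0,0,0,0,0,0,-1,0,0,0,0,0,0,-1,0,0,0,0,0,0,-1,0,0,0,0,0,0,-1,0,0,0,0,0,0,-1], newtons=60)

```text
time_s: 12.32
eef_pos: [523.0, -345.3, 6.1]
ee_rot: [0.0, 0.996, -0.094, 0.0]
force: [-0.5, 1.1, 5.6]
grip_width: 0.169
grip_force: 60.1
```

send_rows(targets=[0,0,0,0,0,-0.1,-1,0,0,0,0,0,-0.3,-1,0,0,0,0,0,-0.6,-1,0,0,0,0,0,-0.6,-1,0,0,0,0,0,0,-1])

```text
time_s: 12.95
eef_pos: [523.8, -346.0, 105.4]
ee_rot: [0.002, 0.996, -0.094, 0.003]
force: [0.4, 1.3, -1.5]
grip_width: 0.167
grip_force: 59.3
```

send_rows(targets=[0,0,0,0,0,0,-1,0,0,0,0,0,0,-1])

```text
time_s: 13.2
eef_pos: [522.3, -344.6, 100.4]
ee_rot: [-0.001, 0.996, -0.094, -0.001]
force: [-0.3, -0.5, -0.9]
grip_width: 0.168
grip_force: 59.3
```

```bash
python3 - <<'E'
from h import *
c=snap("wrist","w7"); s=monitor.sense();print(s['eef_pos'],s['ee_rot'],s['grip_force'],s['wrist_torque'])
import scipy.spatial.transform as t
q=s['ee_rot'];M=t.Rotation.from_quat([q[1],q[2],q[3],q[0]]).as_matrix();print(M.round(3).tolist())
# steel ring: grey, low saturation & bright; fit ellipse
h=cv2.cvtColor(c['img'],cv2.COLOR_RGB2HSV)
m=((h[:,:,1]<70)&(h[:,:,2]>60)).astype(np.uint8);m[300:]=0
for ct in cv2.findContours(m,0,2)[0]:
    if cv2.contourArea(ct)>800: print(cv2.boundingRect(ct),cv2.contourArea(ct),cv2.fitEllipse(ct))
# expected lens top rim at gripped pose, ideal level
L=s['eef_pos']+M@[66.8,-2,0]; 
for z in (100,105,110,115): 
    r=np.array([proj(c,[L[0]+32.5*np.cos(a),L[1]+32.5*np.sin(a),z]) for a in np.linspace(0,6.28,60)]); print(z,r.min(0).round(),r.max(0).round())
E
```

```text
[ 522.35819911 -344.67235842  100.46511671] [-5.69554877e-04  9.95606285e-01 -9.36337615e-02 -7.20813429e-04] 59.26174700260162 [ 0.0115736  -0.0459141   0.00186474]
[[0.982, -0.186, -0.001], [-0.186, -0.982, 0.001], [-0.002, -0.001, -1.0]]
(507, 109, 133, 146) 14312.5 ((579.0884399414062, 185.09873962402344), (115.92305755615234, 162.12869262695312), 46.26774597167969)
(235, 33, 182, 206) 26383.5 ((325.6211853027344, 124.36544799804688), (177.80531311035156, 186.4176788330078), 176.18048095703125)
100 [240.  30.] [405. 199.]
105 [237.  28.] [407. 203.]
110 [233.  26.] [410. 207.]
115 [230.  23.] [414. 211.]
```

The loupe is level and firmly held. I carry it over by pure translation.

send_rows(targets=[0,0,0,-0.1,-0.45,-0.025,-1,0,0,0,-0.1,-0.8,0,-1,0,0,0,-0.1,-0.8,0,-1,0,0,0,-0.1,-0.8,0,-1,0,0,0,-0.1,-0.8,0,-1])

```text
time_s: 13.88
eef_pos: [533.8, -122.6, 102.4]
ee_rot: [-0.0, 0.996, -0.094, -0.0]
force: [-0.1, -0.2, -1.7]
grip_width: 0.17
grip_force: 59.3
```

send_rows(targets=[0,0,0,-0.1,-0.8,0,-1,0,0,0,-0.1,-0.8,0,-1,0,0,0,-0.1,-0.4,0,-1,0,0,0,0,0,0,-1,0,0,0,0,0,0,-1])

```text
time_s: 14.5
eef_pos: [538.7, -3.7, 102.7]
ee_rot: [0.0, 0.996, -0.094, -0.0]
force: [1.1, -0.2, 0.1]
grip_width: 0.168
grip_force: 59.3
```

```bash
python3 - <<'E'
from h import *
c=snap("wrist","w8"); d=snap("scene","s8"); e=snap("side","d8"); s=monitor.sense();print(s['eef_pos'],s['ee_rot'],s['grip_force'])
h=cv2.cvtColor(c['img'],cv2.COLOR_RGB2HSV); m=((h[:,:,1]<70)&(h[:,:,2]>60)).astype(np.uint8)
# edge of the ring vs prediction; collar blob in wrist view
L=s['eef_pos']+[64.8,-10.9,3.9]; print("lens est",L)
m=((h[:,:,0]>12)&(h[:,:,0]<26)&(h[:,:,1]>150)&(h[:,:,2]>60)).astype(np.uint8)
n,l,st,ce=cv2.connectedComponentsWithStats(m)
for i in range(1,n):
    if st[i][4]>300: print(st[i],ce[i].round(1))
print([proj(c,[661.8,96.4,z]).round(1).tolist() for z in(100,105,110)])
# lens ring in scene view by difference from start picture
for a,b,n in((d,load("scene0"),"scene"),(e,load("side0"),"side")):
    m=((cv2.absdiff(a['img'],b['img']).max(2)>25)).astype(np.uint8)
    r=np.array([proj(a,[L[0]+32.5*np.cos(t),L[1]+32.5*np.sin(t),z]) for z in(L[2]-10,L[2]+10) for t in np.linspace(0,6.28,60)])
    print(n,r.min(0).round(1),r.max(0).round(1),"collar",proj(a,[661.8,96.4,105.5]).round(1))
    x0,y0=(r.min(0)-8).astype(int);x1,y1=(r.max(0)+8).astype(int)
    print((x0,y0));print("\n".join("".join(".#"[q] for q in w) for w in m[y0:y1,x0:x1]))
E
```

```text
[538.77686841  -3.97914314 102.77449182] [ 4.69675365e-05  9.95544452e-01 -9.42933480e-02 -7.52177808e-05] 59.26054000854492
lens est [603.57686841 -14.87914314 106.67449182]
[   0    0   31   61 1583] [13.1 28.7]
[[-0.2, 22.6], [-12.7, 20.1], [-26.2, 17.4]]
scene [342.9 193.8] [364.  212.5] collar [393.1 210.8]
(np.int64(334), np.int64(185))
............##############............
............##############............
............##############............
............##############............
............##############............
.............############.............
.............##########...............
..............########................
.................#####................
..............###########.............
............######...######...........
...........###########...####.........
...........##############..###........
..........####################........
..........#####################.......
..........#####################.......
..........#####################.......
.........######################.......
........#######################.......
........######
[... 951 characters left out ...]
.......
############....................
############..#####.............
############.#########..........
#######################.........
########################........
########################........
#########################.......
#########################.......
#########################.......
##########.##############.......
###########..##.#########.......
############.#..########........
############.....######.........
######...###.....#####..........
#..........##...................
................................
................................
................................
................................
................................
.................#..............
```

Scene and side silhouettes match the predicted lens pose: centre about (603.6,-14.9) at z about 107, against the stone end at about (603,-13) and the collar at about 105–107.

```bash
python3 -c "
from h import *
s=monitor.sense();print(s['eef_pos'],s['dq'],s['grip_force']);print(job.finish_job())"
```

```text
[538.77686841  -3.97914314 102.77449182] [ 0.00335335 -0.00194768  0.00107388  0.00144653 -0.00028242  0.00153203] 59.26054000854492
the job is handed in; nothing more can be done
None
```

I turned the stone and left it flat against the fence, and handed the job in with the loupe held level over the stone's straight end; no verdict was returned. By my measurements the lens is about 2 mm sideways of the end's middle and within about 2 mm of the collar's height. I kept clear of the collar, jar, bowl and brush throughout.

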